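# Swing the filter tap's spout over the glass and open its lever

### The job

Get the water-filter tap ready to fill the empty glass that stands in front of it: push the swivelling spout round with a fingertip until its outlet is well inside the mouth of the glass as seen from above, and only then push the valve lever all the way open, to its stop. Grasp and lift nothing, and leave the glass, the mug, the flat fish tin and the salt shaker standing where they are.

Things in the scene. Friction and masses are not known exactly. Their poses are not given: they have to be found in the camera images.
- filter_tap: the water-filter tap, fixed to the worktop: white plinth 80 x 330 mm, 38 mm high; steel pillar at its left end, fat white filter bowl (radius 37 mm, top at z 112 mm) in the middle, lever valve at its right end. Origin: centre of the underside. Own axes: x away from the robot, y along the plinth to the pillar, z up; yaw -0.2 to 0.08 rad
- spout (a joint): swivel angle of the spout about the pillar, rad: 0 = pointing along the plinth's own -x (to the robot), positive towards its own +y (robot's left); stops at -1.25 and 1.25. The spout is a level steel tube 16 mm thick, centre line at z 145 mm, running 150 mm out from the pillar axis, then bending down to the outlet. Turns stiffly (about 0.15 N m), stays where left
- spout_outlet (a point): centre of the outlet at the end of the spout (nozzle 20 mm thick), 150 mm from the pillar axis, at z 115 mm
- valve_lever (a joint): angle of the valve lever, rad: 0 = shut, arm along the plinth's own -y (robot's right); opens clockwise seen from above to 1.571 = fully open at its stop, arm along the plinth's own -x (to the robot). It starts at 0 to 0.1. Turns stiffly (about 0.1 N m), stays where left
- lever_tip (a point): a point on the middle line of the lever arm near its free end, 75 mm from the lever's axis, at z 85 mm; the arm is a steel bar 13 mm wide and 12 mm thick, ending 82 mm from the axis
- tumbler: the empty glass: a clear tumbler 81 mm wide, 92 mm high, loose on the worktop in front of the tap. Origin: centre of its underside; its mouth is straight above. It stands to the left or to the right in front of the pillar, its centre 135 to 165 mm from the pillar axis
- mug_tea: a green and white mug of tea with a handle, 86 mm wide (120 mm with the handle), 88 mm high, on the other side of the spout from the glass. Origin: on its underside, near the centre
- fish_tin: a flat fish tin, 63 x 105 x 25 mm, loose, towards the right. Origin: centre of its underside
- salt_shaker: a salt shaker, 44 mm wide, 90 mm high, loose, towards the left. Origin: centre of its underside
- pillar_axis (a point): point on the pillar's upright axis, about which the spout turns, at z 145 mm (125 mm along the plinth's own +y from its centre); the spout's collar there has radius 16 mm and its top is at z 165 mm
- lever_axis (a point): point on the lever's upright axis at the height of the arm, z 85 mm (125 mm along the plinth's own -y from its centre). Mind the wall cabinets overhead: doors at world x 0.58 m (their knobs reach to about 0.55 m), underside 0.436 m above the worktop; keep the wrist in front of them

How it is judged:
By the outcome, as a careful person would: the job done as asked, in the order asked, and still so for the second after the job is handed in, with the robot touching nothing.
It also fails if it takes over 58 s, if anything falls off the work surface, if the arm or the gripper's body presses on something with over 40 N, if the wrist force passes 120 N, or if a joint passes its speed limit or range.

### The arm

A 6-joint arm with a two-finger parallel gripper is mounted at the origin on a cart in front of the work surface, level with it; the furniture and walls round the work are solid. World frame = base frame: x ahead of the robot, y to its left, z up, the work surface at z = 0. Lengths are in m, angles in rad, forces in N, time in s.
With the tool pointing down it reaches from about 0.3 to 1 m from the base axis. Payload 5.1 kg.
Tool frame: the origin (TCP) lies on the centre line of the jaws, within the pads' length; the fingertips stand manip.nose_length ahead of it and the grasp point (between the pads) lies 6 mm ahead of it (manip.nose_length is the distance from the TCP to the fingertips, in m); z points along the fingers, x is the direction in which the jaws open and shut, and the axes are right-handed (so a half turn about z gives the same grasp; the last joint's range is limited). The gripper opens to 95 mm and grips with 3 to 60 N. Pads are 20 mm wide; open, the fingers measure 119 mm over their backs; the gripper's body (75 mm by 180 mm) begins 59 mm behind the grasp point.
Start: joints at [1.171, 0.124, 1.65, -0, 1.367, -0.083], TCP at [0.203, 0.618, 0.24] pointing down, gripper open.
Joint ranges: [-2.61, 2.61], [-1.02, 2.33], [0.03, 2.71], [-1.35, 4.49], [0.32, 2.68], [-2.91, 2.91]. Speed limits (rad/s): [2.57, 2.57, 3.14, 3.14, 3.14, 3.14].

### API

Orientations are given as a rotation vector (axis times angle).
In Python, from plant import manip, optics gives the robot as it stands. The module is installed in compiled form; this text tells all that it offers.
- The arm moves only by the shell command python3 -m inch 'ROWS' [OPENING] [FORCE]. ROWS is JSON, a list of rows, each a list of 4 numbers: the shift along the tool's x, y, z in m, then the turn about the tool's z in rad. In form: [[tx, ty, tz, turn], ...]. A call has 1 to 12 rows; each row is the pose to reach, as a shift and turn from the pose commanded when the call began, along the tool's axes at that moment; what a row does not reach only later rows make up. A row lasts 1/12 s, in which the tool goes at most 41.7 mm and 7.16 degrees, less where a joint would pass 70% of its speed; a pose out of reach is approached as far as the arm can. A call with a gripper value outside its range is refused whole. OPENING is the opening, from -1 (shut) to 1 (fully open), set as the call begins (- or left out, the last holds). The fingers move at their own pace and stop on an object; FORCE is the grip in N (left out, the last holds). Time passes only in rows, so rows that repeat a pose let the fingers close. It gives the time, the measured TCP pose, the force and the opening at its end, in the units of the state.
- manip.sense(): the state, without advancing time (a new reading comes with each control period).
- optics.get_image(name): name is "side" or "top" or "wrist"; returns a dict with "color" (400x640x3 uint8, blue, green, red), "K" (3x3 intrinsics, pixels), "dist" ([k1, k2, p1, p2, k3] as OpenCV has them; the pictures are not rectified), "rvec" (rotation vector, rad) and "tvec" (3), from world to camera coordinates, as OpenCV has them. Camera axes: x right, y down, z forward; pixel columns grow to the right and rows downward; lengths in m; the calibration is good to about 2 mm. A picture is of the moment at which its call begins. There is no depth.
- manip.finish_job(): hands the job in, once; it reports no verdict.
The state is a dict: "clock": time; "q": joint angles; "qd": joint speeds; "effort": joint torques, N m; "position": TCP position; "tcp_rot": TCP orientation; "ft_force": force on the tool from outside, world axes, zero at the start; "moment": the same for the moment, N m; "width": finger opening in m.
Only numpy, scipy, OpenCV 4.12 (cv2) and the standard library are available. Lean on these libraries where they do the work, as an engineer would, in place of code of your own. Each camera call takes 0.05 s, during which the arm holds its last target. There are 200 camera calls.

## Working session

There is one attempt and no reset: what is moved stays moved. The work goes in short steps, Python scripts to look and compute and a shell command to move; the robot and the scene stay as the last step left them, time stands still between calls to the robot, and variables do not carry over. Pictures are saved under pics/ and viewed, about 8 in all and at most 12, crops included, and the job is handed in when it is done.

```bash
mkdir -p pics; python3 - <<'E'
from plant import manip, optics
import cv2,pickle
s=manip.sense();print(s,manip.nose_length)
for n in ("side","top"):
    d=optics.get_image(n);pickle.dump(d,open(n+".pkl","wb"));cv2.imwrite(f"pics/{n}0.png",d["color"]);print(n,d["K"].tolist(),d["dist"],d["rvec"],d["tvec"])
E
```

```text
{'clock': 0.0, 'q': array([ 1.17138371e+00,  1.24516679e-01,  1.65164004e+00, -1.81999409e-05,
        1.36747513e+00, -8.26019401e-02]), 'qd': array([-0.0016797 ,  0.00069968, -0.00159543,  0.00164582,  0.00105219,
       -0.00108704]), 'effort': array([-2.41637990e-04, -4.17588472e+01, -3.59933960e+01,  7.74835842e-02,
        4.92637977e-02, -1.75788591e-04]), 'position': array([0.20230935, 0.61711178, 0.23839957]), 'tcp_rot': array([ 2.54317571,  1.84258623, -0.00272469]), 'ft_force': array([-0.93388318, -0.50267195, -0.88382164]), 'moment': array([0.03575817, 0.05075902, 0.02504398]), 'width': 0.09550527526522716} 0.025
side [[380.900448751556, 0.0, 317.9844315700552], [0.0, 380.900448751556, 199.9341316459969], [0.0, 0.0, 1.0]] [0.0219998 0.        0.        0.        0.       ] [ 2.13605751 -0.02151054  0.04427695] [-0.43899265  0.14651619  1.06725406]
top [[385.39861577108803, 0.0, 322.3518621886452], [0.0, 385.39861577108803, 203.00634095127063], [0.0, 0.0, 1.0]] [0.00877048 0.         0.         0.         0.        ] [ 2.18778907 -2.12215688  0.14099345] [0.06187122 0.46217693 1.10302233]
```

View pics/top0.png

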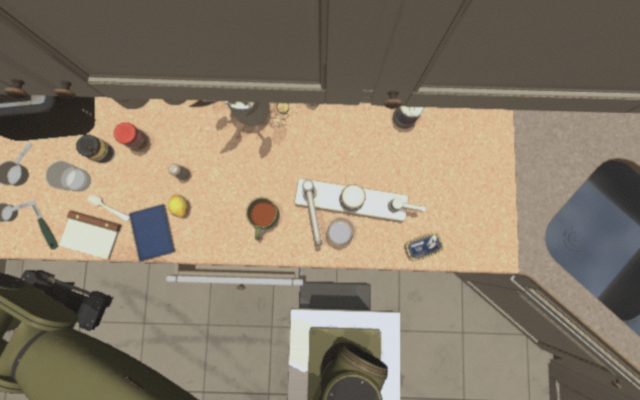

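View pics/side0.png

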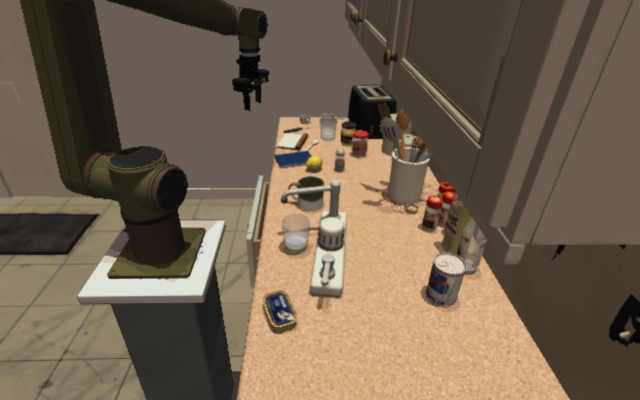

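Top view: pillar is near (309,187) and the spout end near (318,243). The glass is at (340,232), to the robot's right of the spout, and the mug is at (263,213). The lever runs (398,205)→(424,208) and the tin is at (423,246). I'll enlarge both views for accurate pixels.

```bash
python3 - <<'E'
import cv2,pickle,numpy as np
t=pickle.load(open("top.pkl","rb"))["color"][165:275,235:455]
s=pickle.load(open("side.pkl","rb"))["color"][165:305,260:370]
t=cv2.resize(t,(792,396),interpolation=cv2.INTER_CUBIC) #3.6x
cv2.imwrite("pics/topz.png",t)
cv2.imwrite("pics/sidez.png",cv2.resize(s,None,fx=4,fy=4,interpolation=cv2.INTER_CUBIC))
E
```

```text
(no output)
```

View pics/topz.png

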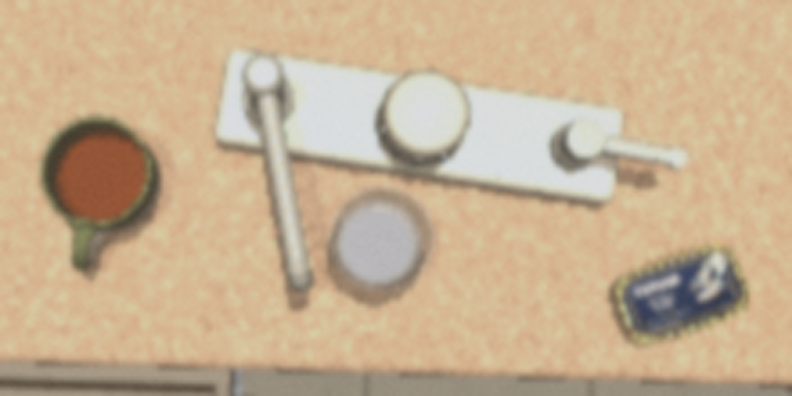

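View pics/sidez.png

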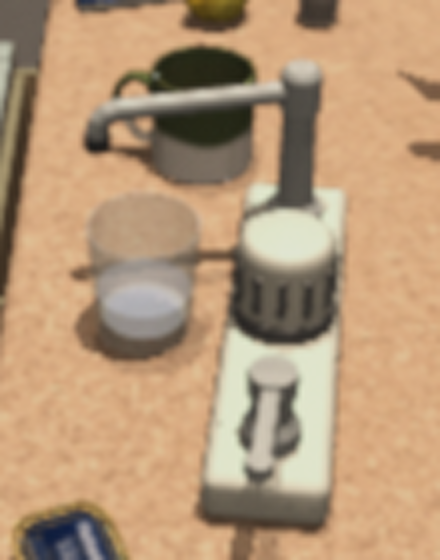

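Zoomed top crop: pillar cap (265,76), spout elbow end (300,285), glass rim circle about (380,243), lever end (684,157), plinth top corners (232,50) and (620,110). Zoomed side crop: glass rim centre (145,222), base (143,322), spout nozzle (97,140). Next I'll back-project these.

```bash
cat > h.py <<'E'
import cv2,numpy as np
def ray(d,px):
    R=cv2.Rodrigues(d["rvec"])[0];c=-R.T@np.ravel(d["tvec"])
    u=cv2.undistortPoints(np.array([[px]],float),d["K"],np.array(d["dist"]))[0,0]
    return c,R.T@np.array([u[0],u[1],1])
def at(d,px,z):
    c,v=ray(d,px);return (c+v*(z-c[2])/v[2])
def proj(d,P):
    return cv2.projectPoints(np.array(P,float).reshape(-1,1,3),d["rvec"],d["tvec"],d["K"],np.array(d["dist"]))[0][:,0]
E
python3 - <<'E'
import pickle
from h import *
t=pickle.load(open("top.pkl","rb"));s=pickle.load(open("side.pkl","rb"))
T=lambda x,y:((x+.5)/3.6-.5+235,(y+.5)/3.6-.5+165)
S=lambda x,y:((x+.5)/4-.5+260,(y+.5)/4-.5+165)
np.set_printoptions(precision=4,suppress=True)
for n,x,y,z in [("pl TL",232,50,.038),("pl TR",620,110,.038),("pillar",265,76,.165),("spoutend",301,287,.148),("rimC",380,245,.092),("rimL",329,245,.092),("rimR",431,245,.092),("baseC",378,246,.008),("leverEnd",686,158,.091),("leverhub",586,138,.1),("bowl",427,114,.112),("mug",101,175,.088),("tin",680,296,.025)]:
    print("T",n,at(t,T(x,y),z))
for n,x,y,z in [("pillar",302,70,.165),("nozzle",97,148,.105),("elbow",97,115,.150),("rimC",145,222,.092),("baseC",145,325,.0),("leverEnd",260,470,.085),("bowl",289,240,.112),("plN R",327,495,.038),("plN L",205,490,.038)]:
    print("S",n,at(s,S(x,y),z))
E
```

```text
T pl TL [0.5295 0.1465 0.038 ]
T pl TR [ 0.4896 -0.1706  0.038 ]
T pillar [0.4866 0.1139 0.165 ]
T spoutend [0.3363 0.0832 0.148 ]
T rimC [0.3712 0.0244 0.092 ]
T rimL [0.37   0.0633 0.092 ]
T rimR [ 0.3724 -0.0146  0.092 ]
T baseC [0.3749 0.022  0.008 ]
T leverEnd [ 0.4454 -0.2098  0.091 ]
T leverhub [ 0.4574 -0.131   0.1   ]
T bowl [ 0.4704 -0.0079  0.112 ]
T mug [0.4188 0.2405 0.088 ]
T tin [ 0.3411 -0.2222  0.025 ]
S pillar [0.4883 0.1106 0.165 ]
S nozzle [0.3408 0.1001 0.105 ]
S elbow [0.3431 0.0725 0.15  ]
S rimC [0.3768 0.0256 0.092 ]
S baseC [0.3761 0.0263 0.    ]
S leverEnd [ 0.4456 -0.2068  0.085 ]
S bowl [ 0.4727 -0.023   0.112 ]
S plN R [ 0.4886 -0.1803  0.038 ]
S plN L [ 0.4156 -0.1755  0.038 ]
```

Everything agrees. The plinth yaw is about -0.125, the pillar is at (0.487,0.112) and the lever axis at (0.456,-0.136). The glass is at (0.374,0.025), 143 mm from the pillar. The spout's world angle is about -0.20, and the target is about -0.655. I'll close the jaws, approach left of the spout and square the tool to the world axes.

```bash
python3 -m inch '[[-0.02,0.015,0,-0.04],[-0.05,0.04,0,-0.1],[-0.08,0.062,0,-0.16],[-0.11,0.085,0,-0.22],[-0.14,0.108,0,-0.28],[-0.17,0.132,0,-0.317],[-0.2,0.155,0,-0.317],[-0.23,0.178,0,-0.317],[-0.26,0.2,0,-0.317],[-0.285,0.222,0,-0.317],[-0.305,0.237,0,-0.317],[-0.32,0.248,0,-0.317]]' -1 20
python3 -m inch '[[0,0,0,0],[0,0,0,0]]'
```

```text
clock: 1.1
position: [0.3387, 0.2342, 0.2393]
tcp_rot: [2.223, 2.219, -0.001]
ft_force: [0.0, 0.1, -0.1]
width: 0.0206
clock: 1.27
position: [0.3385, 0.2358, 0.2394]
tcp_rot: [-2.223, -2.219, -0.0]
ft_force: [0.2, 0.3, -0.4]
width: 0.0076
```

```bash
python3 -m inch '[[-0.025,0.01,0,0],[-0.05,0.02,0,0],[-0.075,0.03,0,0],[-0.095,0.036,0,0],[-0.095,0.036,0.025,0],[-0.095,0.036,0.055,0],[-0.095,0.036,0.075,0],[-0.095,0.036,0.085,0],[-0.095,0.036,0.085,0],[-0.095,0.036,0.085,0]]'
python3 - <<'E'
from plant import optics
import cv2,pickle
d=optics.get_image("top");pickle.dump(d,open("top1.pkl","wb"))
e=optics.get_image("side")
a=cv2.resize(d["color"][165:275,255:365],(396,396),interpolation=cv2.INTER_CUBIC)
b=cv2.resize(e["color"][165:275,250:360],(396,396),interpolation=cv2.INTER_CUBIC)
cv2.imwrite("pics/pre.png",cv2.hconcat([a,b]))
E
```

```text
clock: 2.1
position: [0.3744, 0.142, 0.1548]
tcp_rot: [-2.219, -2.223, 0.001]
ft_force: [-0.6, 0.6, -0.5]
width: 0.0007
```

View pics/pre.png

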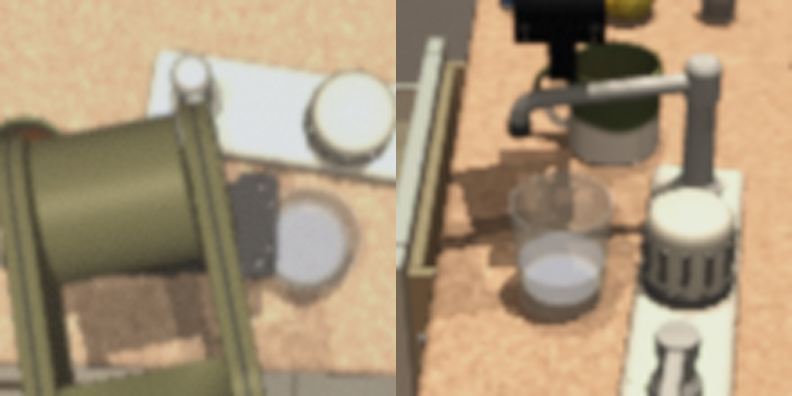

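The finger is left of and below the spout tube, clear of everything. Now I'll push to the robot's right, stopping slightly short.

```bash
python3 -m inch '[[-0.008,0,0,0],[-0.016,0,0,0],[-0.024,0.001,0,0],[-0.032,0.002,0,0],[-0.04,0.003,0,0],[-0.047,0.004,0,0],[-0.054,0.005,0,0],[-0.06,0.006,0,0],[-0.066,0.007,0,0],[-0.072,0.007,0,0],[-0.072,0.007,0,0],[-0.072,0.007,0,0]]'
python3 -m inch '[[0.01,0,0,0],[0.03,0,0,0],[0.06,0,0,0],[0.09,0,0,0],[0.13,0,-0.02,0],[0.17,0,-0.03,0],[0.21,0,-0.03,0],[0.23,0,-0.03,0],[0.23,0,-0.03,0]]'
python3 - <<'E'
from plant import optics
import cv2,pickle
d=optics.get_image("top");pickle.dump(d,open("top2.pkl","wb"))
e=optics.get_image("side");pickle.dump(e,open("side2.pkl","wb"))
a=cv2.resize(d["color"][165:275,255:365],(396,396),interpolation=cv2.INTER_CUBIC)
b=cv2.resize(e["color"][165:275,250:360],(396,396),interpolation=cv2.INTER_CUBIC)
cv2.imwrite("pics/post.png",cv2.hconcat([a,b]))
E
```

```text
clock: 3.2
position: [0.3814, 0.0688, 0.1544]
tcp_rot: [2.222, 2.221, -0.001]
ft_force: [0.6, 0.2, 0.6]
width: 0.0002
clock: 3.95
position: [0.3811, 0.3029, 0.185]
tcp_rot: [-2.215, -2.227, -0.001]
ft_force: [0.4, -0.2, -0.3]
width: 0.0004
```

View pics/post.png

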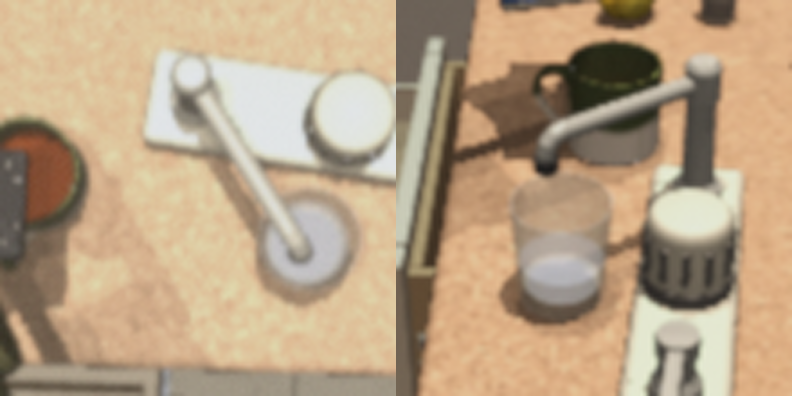

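Top crop: the spout's outer end is about (303,253), over the glass; glass rim centre is about (309,246). Side crop: nozzle bottom is about (546,165), just at the left of the mouth. I'll quantify it.

```bash
python3 - <<'E'
import pickle
from h import *
np.set_printoptions(precision=4,suppress=True)
t=pickle.load(open("top2.pkl","rb"));s=pickle.load(open("side2.pkl","rb"))
T=lambda x,y:((x+.5)/3.6-.5+255,(y+.5)/3.6-.5+165)
S=lambda x,y:((x-396+.5)/3.6-.5+250,(y+.5)/3.6-.5+165)
print("end",at(t,T(303,251),.148),"tube mid",at(t,T(249,165),.153),"pillar",at(t,T(192,75),.165))
print("nozzle",at(s,S(546,168),.105),"rim",at(t,T(309,246),.092),at(s,S(561,200),.092))
P=np.array([.487,.112])
for a in (-.5,-.55,-.6,-.65,-.7):
    o=P+.15*np.array([-np.cos(a),np.sin(a)])
    print(a,o,(proj(s,[*o,.107])[0]-[250,165])*3.6+[396,0],(proj(t,[*o,.15])[0]-[255,165])*3.6)
print((proj(s,[[.374,.025,.092]])[0]-[250,165])*3.6+[396,0])
E
```

```text
end [0.3638 0.0306 0.148 ] tube mid [0.4245 0.0715 0.153 ] pillar [0.4873 0.1146 0.165 ]
nozzle [0.3637 0.0499 0.105 ] rim [0.3705 0.0236 0.092 ] [0.3757 0.0252 0.092 ]
-0.5 [0.3554 0.0401] [533.4945 171.6724] [288.3195 260.8474]
-0.55 [0.3591 0.0336] [538.1239 176.4449] [297.4497 255.8949]
-0.6 [0.3632 0.0273] [543.2266 181.1198] [306.3103 250.4952]
-0.65 [0.3676 0.0212] [548.794  185.6813] [314.8787 244.663 ]
-0.7 [0.3723 0.0154] [554.8156 190.1138] [323.1329 238.4143]
[557.5135 198.8868]
```

The outlet sits about 12 mm from the glass centre, at an angle of about -0.59. It's inside the mouth, but another 0.06 rad centres it better, so I'll make a short second push.

```bash
python3 -m inch '[[-0.03,0,0,0],[-0.07,0,0.01,0],[-0.11,0,0.03,0],[-0.15,0,0.03,0],[-0.18,0,0.03,0],[-0.205,0,0.03,0],[-0.22,0,0.03,0],[-0.23,0,0.03,0],[-0.236,0,0.03,0],[-0.242,0,0.03,0],[-0.242,0,0.03,0],[-0.242,0,0.03,0]]'
python3 -m inch '[[0.01,0,0,0],[0.03,0,0,0],[0.06,0,0,0],[0.09,0,0,0],[0.09,0,-0.03,0],[0.09,0,-0.07,0],[0.09,0,-0.1,0],[0.09,0,-0.12,0],[0.09,0,-0.12,0],[0.09,0,-0.12,0]]'
```

```text
clock: 5.05
position: [0.3814, 0.057, 0.1545]
tcp_rot: [2.222, 2.221, -0.001]
ft_force: [-0.1, -0.4, -1.0]
width: 0.0004
clock: 5.88
position: [0.382, 0.1479, 0.2758]
tcp_rot: [2.219, 2.222, 0.003]
ft_force: [-0.1, 0.3, 0.1]
width: 0.0006
```

```bash
python3 -m inch '[[-0.02,0.005,0,0],[-0.055,0.015,0,0],[-0.09,0.025,0,0],[-0.125,0.035,0,0],[-0.16,0.045,0,0],[-0.195,0.055,0,0],[-0.23,0.065,0,0],[-0.265,0.075,0,0],[-0.3,0.085,0,0],[-0.33,0.095,0,0],[-0.345,0.1,0,0],[-0.351,0.103,0,0]]'
python3 -m inch '[[0,0,0.03,0],[0,0,0.06,0],[0,0,0.09,0],[0,0,0.09,0],[0,0,0.09,0]]'
python3 - <<'E'
from plant import optics
import cv2,pickle
d=optics.get_image("top");pickle.dump(d,open("top3.pkl","wb"))
e=optics.get_image("side");pickle.dump(e,open("side3.pkl","wb"))
a=cv2.resize(d["color"][165:275,285:395],(396,396),interpolation=cv2.INTER_CUBIC)
b=cv2.resize(e["color"][185:295,270:380],(396,396),interpolation=cv2.INTER_CUBIC)
cv2.imwrite("pics/lev.png",cv2.hconcat([a,b]))
E
```

```text
clock: 6.88
position: [0.4841, -0.205, 0.272]
tcp_rot: [-2.221, -2.216, 0.002]
ft_force: [0.7, 0.1, -0.6]
width: 0.0005
clock: 7.3
position: [0.4831, -0.2017, 0.1823]
tcp_rot: [-2.216, -2.219, 0.002]
ft_force: [0.6, 0.5, 1.3]
width: 0.0003
```

View pics/lev.png

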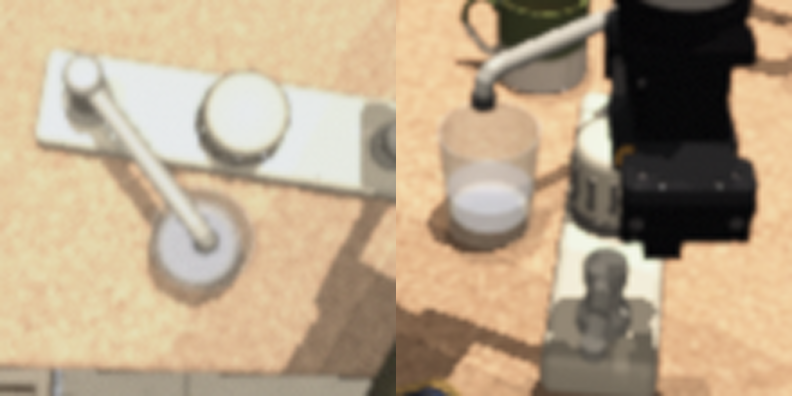

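The spout end is now at about -0.66 rad, with the outlet about 7 mm from the glass centre. The fingertip is on the far side of the lever. Now I'll work out the arc for the lever.

```bash
python3 - <<'E'
import numpy as np
L=np.array([.4557,-.136]);S=np.array([.483,-.203])
a=np.array([-.125,-.992]);b=np.array([-.992,.125])
for th in np.arange(0,1.66,.15).tolist()+[1.571]:
    u=np.cos(th)*a+np.sin(th)*b; m=np.sin(th)*a-np.cos(th)*b
    p=L+.066*u+(6.5+10*abs(m[0])+12*abs(m[1]))/1e3*m
    d=p-S; print(round(th,2),"pos",p.round(3),"tool tx,ty",d[1].round(3),d[0].round(3))
E
python3 -m inch '[[0,0,0.03,0],[0,0,0.06,0],[0,0,0.08,0],[0,0,0.091,0],[0,0,0.091,0],[0,0,0.091,0]]'
```

```text
0.0 pos [ 0.465 -0.204] tool tx,ty -0.001 -0.018
0.15 pos [ 0.456 -0.205] tool tx,ty -0.002 -0.027
0.3 pos [ 0.447 -0.205] tool tx,ty -0.002 -0.036
0.45 pos [ 0.438 -0.203] tool tx,ty -0.0 -0.045
0.6 pos [ 0.428 -0.2  ] tool tx,ty 0.003 -0.055
0.75 pos [ 0.419 -0.195] tool tx,ty 0.008 -0.064
0.9 pos [ 0.411 -0.189] tool tx,ty 0.014 -0.072
1.05 pos [ 0.403 -0.181] tool tx,ty 0.022 -0.08
1.2 pos [ 0.397 -0.172] tool tx,ty 0.031 -0.086
1.35 pos [ 0.392 -0.162] tool tx,ty 0.041 -0.091
1.5 pos [ 0.389 -0.151] tool tx,ty 0.052 -0.094
1.65 pos [ 0.387 -0.142] tool tx,ty 0.061 -0.096
1.57 pos [ 0.388 -0.147] tool tx,ty 0.056 -0.095
clock: 7.9
position: [0.4856, -0.204, 0.0953]
tcp_rot: [2.219, 2.22, 0.001]
ft_force: [0.5, -0.2, -0.2]
width: 0.0004
```

```bash
python3 -m inch '[[0,-0.01,0.002,0],[-0.001,-0.019,0.002,0],[-0.002,-0.028,0.002,0],[-0.002,-0.037,0.002,0],[0,-0.046,0.002,0],[0.003,-0.055,0.002,0],[0.008,-0.064,0.002,0],[0.014,-0.072,0.002,0],[0.022,-0.08,0.002,0],[0.031,-0.086,0.002,0],[0.036,-0.089,0.002,0],[0.036,-0.089,0.002,0]]'
```

```text
clock: 8.9
position: [0.3945, -0.1666, 0.0913]
tcp_rot: [-2.22, -2.222, 0.001]
ft_force: [-0.6, -0.1, -0.4]
width: 0.0004
```

```bash
python3 -m inch '[[0.005,-0.002,0,0],[0.01,-0.004,0,0],[0.014,-0.005,0,0],[0.018,-0.006,0,0],[0.02,-0.006,0,0],[0.02,-0.006,0,0],[0.02,-0.006,0,0]]'
python3 -m inch '[[0.001,0,0,0],[0.002,0,0,0],[0.003,0,0,0],[0.003,0,0,0]]'
```

```text
clock: 9.48
position: [0.3894, -0.1473, 0.0915]
tcp_rot: [-2.22, -2.221, -0.0]
ft_force: [-0.9, 0.8, 0.3]
width: 0.0006
clock: 9.82
position: [0.3894, -0.1446, 0.0915]
tcp_rot: [-2.221, -2.221, 0.001]
ft_force: [-1.1, -0.9, -0.3]
width: 0.0006
```

Not at the stop yet; I'll continue in small steps until the force rises.

```bash
for i in 1 2 3; do python3 -m inch '[[0.001,0,0,0],[0.002,0,0,0],[0.002,0,0,0]]' | grep -E "posi|force"; done
```

```text
position: [0.3894, -0.1425, 0.0915]
ft_force: [-0.6, -1.6, -0.4]
position: [0.3896, -0.1405, 0.0916]
ft_force: [-1.2, -0.3, -1.0]
position: [0.3896, -0.1397, 0.0917]
ft_force: [-1.9, -6.7, -1.8]
```

```bash
python3 -m inch '[[0.001,0,0,0],[0.001,0,0,0],[0.001,0,0,0]]' | grep -E "posi|force"
python3 -m inch '[[-0.01,0,0,0],[-0.03,0,0,0],[-0.05,0,0,0],[-0.05,0,-0.03,0],[-0.05,0,-0.07,0],[-0.05,0,-0.11,0],[-0.08,0,-0.15,0],[-0.12,0,-0.17,0],[-0.16,0,-0.17,0],[-0.2,0,-0.17,0],[-0.2,0,-0.17,0],[-0.2,0,-0.17,0]]'
python3 - <<'E'
from plant import optics
import cv2,pickle
d=optics.get_image("top");pickle.dump(d,open("top4.pkl","wb"))
e=optics.get_image("side");pickle.dump(e,open("side4.pkl","wb"))
a=cv2.resize(d["color"][165:275,235:455],None,fx=3.6,fy=3.6,interpolation=cv2.INTER_CUBIC)
cv2.imwrite("pics/fin.png",a)
E
```

```text
position: [0.3896, -0.1396, 0.0918]
ft_force: [-1.2, -10.4, -2.6]
clock: 11.82
position: [0.3894, -0.3397, 0.2615]
tcp_rot: [-2.224, -2.217, -0.002]
ft_force: [0.7, -0.0, -0.4]
width: 0.0003
```

View pics/fin.png

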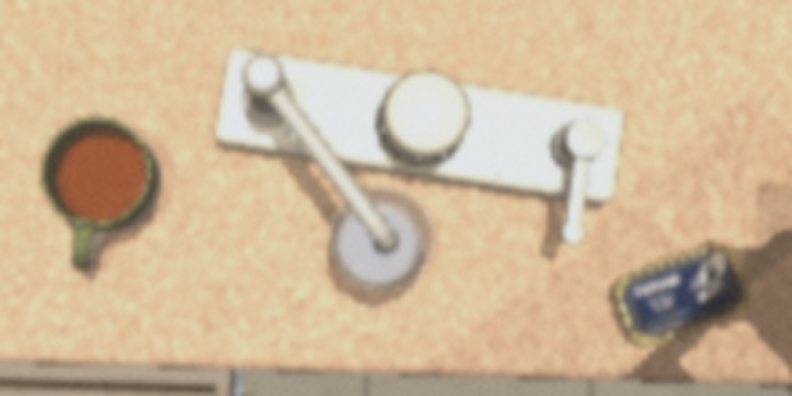

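The lever is perpendicular to the plinth, (586,138)→(571,240), as its stop requires. The spout end is at (388,240) over the glass centre (378,245). The mug, tin and glass are where they started, and the gripper is clear. I'll hand in.

```bash
python3 -c "
from plant import manip
print(manip.finish_job())"
```

```text
the job is handed in; nothing more can be done
None
```

The tap is ready and the job is handed in at about 12 s on the clock. No verdict was reported.

- **Spout:** I pushed it round with the closed fingertips in two pushes, the second to centre it better. By my measurements its outlet is about 7 mm from the glass centre, well inside the mouth.
- **Lever:** After that I swept the valve lever open until the push force rose to about 10 N with no further movement, so it is at its stop. The last top picture shows it square to the plinth. The stop came about 7 mm further along than I had calculated, probably because the fingertips are thinner than I assumed.
- **Other things:** The glass, mug and tin look unmoved in that picture. The salt shaker was outside the last crop, so I did not check it, but the gripper never went down near it. The gripper was clear of everything when I handed in.
- **Check that disagreed:** After the first push, the side camera put the outlet about 20 mm further left than the top camera did. I put that down to uncertainty in the nozzle's height in that view and relied on the top camera.

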